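# Seat the magnifier lens on its three-ball stand

## Task

The lens of the recipe magnifier has been taken off for cleaning. Pick it up by its collar, set it gently on the three balls of its stand, the right way up, and turn it with only light pressure until all three grooves drop over the balls. Let go and make sure that it is bedded fully down, level and cannot rock, and leave everything else on the worktop where it is.

Things in the scene. Friction and masses are not known exactly. Their poses are not given: they have to be found in the camera images.
- lens: The lens: round aluminium flange, 100 mm diameter, 12 mm thick, with an upright collar and a glass inside it. About 0.25 kg (varies by 20 percent). Lies flat on the worktop, right way up, left or right of the middle. Origin: centre of the flat underside; z up through the collar. Underneath: three straight radial V grooves at 0, 120 and 240 degrees from its x axis (see groove_a).
- collar (a point): Middle of the lens's collar, on its axis, 28 mm above the underside. The collar is 50 mm in diameter (fine bands on it 0.3 mm proud) and reaches from 12 to 44 mm above the underside: grip its outside, from above, at any yaw. The domed glass fills its top, level with the rim at the middle. Axes as the lens's.
- groove_a: The two flanks of the groove at 0 degrees (along the lens's x axis), a part of the lens; origin and axes are the lens's. Each groove runs from 28 to 48 mm from the centre, is 10 mm wide at the underside and 5 mm deep, its flanks 45 degrees off vertical. Any groove fits any ball.
- groove_b: The same for the groove at 120 degrees. Origin and axes are those of the lens.
- groove_c: The same for the groove at 240 degrees. Origin and axes are those of the lens.
- stand: The magnifier stand, fixed to the worktop: a dark ring foot 112 mm wide, three pillars, a dark top ring 100 mm wide and on that a grey seat ring 96 mm wide, its top face 76 mm above the worktop, with three polished steel balls standing up from it. Origin: centre of the foot's underside; z up through the middle of the seat.
- seat_centre (a point): Point on the stand's axis, level with the centres of the three balls (8 mm diameter, 120 degrees apart, 38 mm from the axis), 78 mm above the worktop. The seat ring with the balls may be left turned up to 60 degrees either way, and that turn is NOT reported here (at zero one ball lies along the stand's x). It is stiff: 0.8 N m to turn, far more than a lens turned under a few newtons gives.
- seat_top (a point): On the stand's axis level with the ball tops, 82 mm above the worktop: the lens's underside rides here, and 78.7 mm up when fully seated. It starts to drop within about 7 degrees and climbs out if turned on; 60 degrees of turn (120 if always one way) is enough. Held off centre it drops less. A released lens may hang on a groove flank, tilted: a light press on top of the collar beds it.
- salt_shaker: Bystander: salt shaker, 42 mm diameter, 80 mm tall, loose. Origin: centre of its underside.
- matchbox: Bystander: matchbox, 36 x 54 x 14 mm, loose. Origin: centre of its underside.
- teaspoon: Bystander: teaspoon, 132 mm long, loose. Origin: centre of its underside.
- jar_low: Bystander: low jar with a black lid, 95 mm diameter, 60 mm tall, loose (the lens has no black lid). Origin: centre of its underside.
- pepper_mill: Bystander: wooden pepper mill, 46 mm diameter, 127 mm tall, loose. Origin: centre of its underside.
- small_cup: Bystander: small white cup, 64 mm diameter, 36 mm tall, loose. Origin: centre of its underside.
Not all that is in view belongs to the job. There is more than one size of the lens; the job needs the middle-sized.

How it is judged:
On the way, in this order (a step that is already met when the one before it is completed fails the run):
1. the lens is lifted off the worktop and held by the fingers (height (world z) of lens above 0.03 m and contact force between the fingers and lens above 1 N), for 0.2 s.
2. the lens stands on the stand's balls (contact force between lens and stand above 0.8 N and horizontal distance between lens and stand below 0.012 m), for 0.1 s.
At the end, for the whole second after the job is handed in: The lens lies at rest on the stand, right way up and level within 0.02 rad, centred within 2 mm, its underside 77 to 79.7 mm above the stand's foot (all three balls in the grooves), and each of the three grooves bears on its ball with at least 0.2 N (horizontal distance between lens and stand below 0.002 m and z of lens in the frame of stand between 0.077 and 0.0797 m and angle between lens's own z axis and vertical below 0.02 rad and contact force between each of groove_a, groove_b, groove_c and stand above 0.2 N and linear speed of lens below 0.01 m/s); the robot touches nothing.
It fails at once if the lens is dropped or pressed hard on the stand (over 40 N) (contact force between lens and stand above 40 N).
It fails at once if the lens is tipped by more than 0.6 rad (angle between lens's own z axis and vertical above 0.6 rad).
It fails at once if a bystander is shifted by more than 30 mm (distance of any of salt_shaker, matchbox, teaspoon, jar_low, pepper_mill, small_cup from where it was at the start of the episode above 0.03 m).
It also fails if it takes over 72 s, if anything falls off the work surface, if the arm or the gripper's body presses on something with over 40 N, if the wrist force passes 120 N, or if a joint passes its speed limit or range.

## Robot

A 6-joint arm with a two-finger parallel gripper is mounted at the origin on a cart in front of the work surface, level with it; the furniture and walls round the work are solid. World frame = base frame: x ahead of the robot, y to its left, z up, the work surface at z = 0. Lengths are in m, angles in rad, forces in N, time in s.
With the tool pointing down it reaches from about 0.425 to 0.95 m from the base axis. Payload 3.5 kg.
Tool frame: the origin (TCP) lies midway between the tips of the shut fingers; the grasp point (between the pads) lies 19 mm behind it; z points along the fingers, y is the line along which they close (so a half turn about z gives the same grasp; the last joint's range is limited). The gripper opens to 85 mm and grips with 20 to 120 N. Pads are 22 mm wide; open, the fingers measure 114 mm over their backs; the gripper's body (76 mm by 85 mm) begins 54 mm behind the grasp point. The pads swing forward as they close: fully open they stand 13 mm farther back than shut.
Start: joints at [-1.422, 0.286, 1.577, -0, 1.279, -0.15], TCP at [0.199, -0.645, 0.231] pointing down, gripper open.
Joint ranges: [-2.77, 2.77], [-0.9, 2.22], [0.21, 2.48], [-1.53, 4.67], [0.24, 2.81], [-2.84, 2.84]. Speed limits (rad/s): [2.79, 2.79, 3.14, 3.14, 3.14, 3.14].

## Interface

Orientations are given as a unit quaternion [x, y, z, w].
In Python, from plant import * gives the robot as it stands.
- The arm moves only by the tool move_arm, never from a script. Its argument "moves" is a list of rows, each a list of 3 entries, a list of its own where there are three numbers: the opening, from 0 (shut) to 1 (fully open), then the shift along the tool's x, y, z in m, then the turn, a rotation vector about the tool's x, y, z in rad. A call has exactly 10 rows; each row shifts and turns the commanded pose from where the row before left it, along the tool's axes as they then stand; what a row does not reach is not made up. A row lasts 1/12 s, in which the tool goes at most 41.7 mm and 7.16 degrees, less where a joint would pass 70% of its speed; a pose out of reach is approached as far as the arm can. A call is refused whole if a number of a shift passes 0.0417 or a number of a turn 0.125, either way. A call with a gripper value outside its range is refused whole. The fingers move at their own pace and stop on an object; "grip_force" is the grip in N (left out, the last holds). Time passes only in rows, so rows that do not move let the fingers close, or fill a call up. It gives the time, the measured TCP pose, the force, the opening and the grip force at its end, in the units of the state.
- get_state(): the state, without advancing time (a new reading comes with each control period).
- read_camera(name): name is "scene" or "side" or "wrist"; returns the picture (480x640x3 uint8, red, green, blue); there is no depth.
- camera_params(name): a dict with "fx", "fy", "cx", "cy" (pixels), "k1" (the pictures are not rectified: a ray, as slopes to the right and down, at radius r is drawn at 1 + k1 r^2 times it, then the intrinsics apply), "rvec" (rotation vector, rad) and "tvec" (3), from world to camera coordinates, as OpenCV has them; the wrist camera has in their place "tool_from_camera" (4x4, takes a point from camera to tool coordinates, whose origin is the TCP and whose axes are the flange's). Camera axes: x right, y down, z forward; pixel columns grow to the right and rows downward; lengths in m; the calibration is good to about 2 mm. A picture is of the moment at which its call begins: read the wrist's pose just before it. camera_params takes no time and is no camera call.
- sign_off(): hands the job in; it is judged then, once.
The state is a dict: "time": time; "qpos": joint angles; "dq": joint speeds; "joint_efforts": joint torques, N m; "eef_pos": TCP position; "tcp_rot": TCP orientation; "contact_force": force on the tool from outside, world axes, zero at the start; "wrist_torque": the same for the moment, N m; "opening": opening from 0.0 (shut) to 1.0 (fully open); "finger_force": force on a finger pad.
Only numpy, scipy, OpenCV 4.12 (cv2) and the standard library are available. Lean on these libraries where they do the work, as an engineer would, in place of code of your own. Each camera call takes 0.05 s, during which the arm holds its last target. There are 200 camera calls.

## Working session

There is one attempt and no reset: what is moved stays moved. The work goes in short steps, Python scripts to look and compute and a tool call to move; the robot and the scene stay as the last step left them, time stands still between calls to the robot, and variables do not carry over. Pictures are saved under pics/ and viewed, at most 10 in all, crops included, and the job is handed in when it is done.

Besides the shell and the picture viewer there is one more tool, called after ">>>" as name([rows], argument=value, ...), one row to a line, values as JSON. move_arm: Moves the arm, as the interface text tells. Its arguments: {"type":"object","properties":{"moves":{"type":"array"},"grip_force":{"type":"number"}},"required":["moves"]}

```bash
ls; mkdir -p pics
python3 - <<'E'
from plant import *
import cv2
s=get_state();print(s)
for n in ("scene","side","wrist"):
    print(n,camera_params(n))
    cv2.imwrite(f"pics/{n}0.png",cv2.cvtColor(read_camera(n),cv2.COLOR_RGB2BGR))
E
```

```text
pics
{'time': 0.0, 'qpos': array([-1.42203860e+00,  2.87195338e-01,  1.57819686e+00,  8.38242253e-06,
        1.27857062e+00, -1.49995586e-01]), 'dq': array([ 8.99472326e-05, -2.10823454e-03,  7.32774248e-04,  6.41101873e-04,
       -1.26408551e-03, -9.50366773e-04]), 'joint_efforts': array([ 8.42873214e-04, -4.05981946e+01, -2.92624158e+01, -1.05967965e-04,
        5.72849429e-03, -1.33221383e-05]), 'eef_pos': array([ 0.19860645, -0.64443178,  0.22991663]), 'tcp_rot': array([ 9.88863523e-01,  1.48820455e-01,  4.74557326e-06, -1.18507867e-03]), 'contact_force': array([0.58187408, 0.12689677, 0.23552872]), 'wrist_torque': array([ 0.04401123, -0.00197047, -0.01042221]), 'finger_force': 0.0, 'opening': 0.9991408401372511}
scene {'fx': 553.9793204186797, 'fy': 553.9793204186797, 'cx': 313.4219004210261, 'cy': 227.81062156477898, 'k1': -0.15682293896198618, 'rvec': array([ 0.14651421, -2.75995977,  1.39115699]), 'tvec': array([0.4868404 , 0.03961786, 1.98095198])}
side {'fx': 521.5066623061991, 'fy': 521.5066623061991, 'cx': 320.1502494090546, 'cy': 241.64005127725454, 'k1': 0.004653520930501875, 'rvec': array([ 0.13030978, -2.80839269,  1.26229832]), 'tvec': array([0.50582573, 0.01171676, 1.48429907])}
wrist {'fx': 345.5435156949938, 'fy': 345.5435156949938, 'cx': 317.1970497773718, 'cy': 233.52932101307283, 'k1': -0.008013211831978518, 'tool_from_camera': array([[-7.95256337e-04, -9.61295609e-01, -2.75517911e-01,
         7.01784052e-02],
       [ 9.99999444e-01, -5.73801985e-04, -8.84380132e-04,
        -4.35895330e-04],
       [ 6.92058013e-04, -2.75518461e-01,  9.61295531e-01,
        -1.42512105e-01],
       [ 0.00000000e+00,  0.00000000e+00,  0.00000000e+00,
         1.00000000e+00]])}
```

View pics/scene0.png

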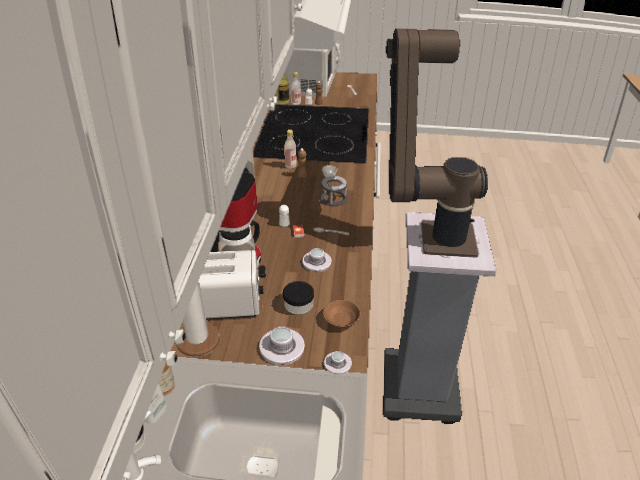

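View pics/side0.png

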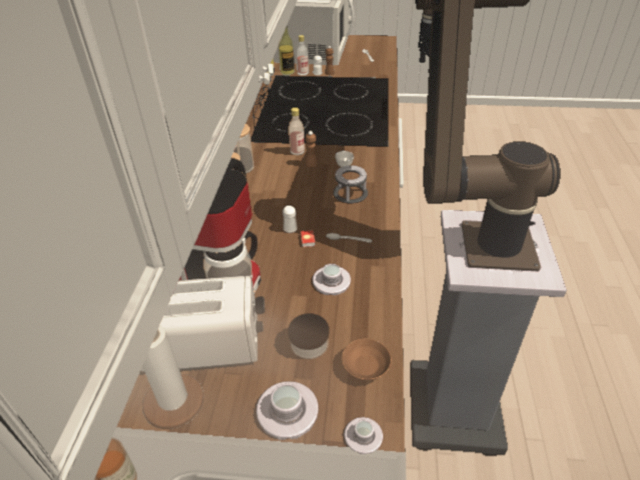

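The scene and side pictures show three lens-like discs. In the scene picture they are at (317,260), (283,345) and (338,362), and in the side picture at (332,279), (288,410) and (363,434). The stand's ring is at scene (334,184) and side (351,175). I'll triangulate these and get their sizes.

```bash
cat > h.py <<'E'
import numpy as np, cv2
from scipy.spatial.transform import Rotation as R
from plant import *
def cam(name,pose=None):
    c=camera_params(name)
    if name=="wrist":
        s=get_state() if pose is None else pose
        T=np.eye(4);T[:3,:3]=R.from_quat(s["tcp_rot"]).as_matrix();T[:3,3]=s["eef_pos"]
        M=np.linalg.inv(T@c["tool_from_camera"])
    else:
        M=np.eye(4);M[:3,:3]=cv2.Rodrigues(c["rvec"])[0];M[:3,3]=c["tvec"]
    K=np.array([[c["fx"],0,c["cx"]],[0,c["fy"],c["cy"]],[0,0,1]])
    return K,np.array([c["k1"],0,0,0,0.]),M
def ray(C,uv):
    K,d,M=C
    p=cv2.undistortPoints(np.array([[uv]],float),K,d)[0,0]
    v=M[:3,:3].T@np.r_[p,1]; return -M[:3,:3].T@M[:3,3], v/np.linalg.norm(v)
def onplane(C,uv,z):
    o,v=ray(C,uv); return o+v*(z-o[2])/v[2]
def tri(obs):
    A=np.zeros((3,3));b=np.zeros(3)
    rs=[ray(C,uv) for C,uv in obs]
    for o,v in rs:
        P=np.eye(3)-np.outer(v,v);A+=P;b+=P@o
    x=np.linalg.solve(A,b); return x,[np.linalg.norm(np.cross(x-o,v)) for o,v in rs]
def proj(C,pts):
    K,d,M=C
    return cv2.projectPoints(np.array(pts,float).reshape(-1,3),cv2.Rodrigues(M[:3,:3])[0],M[:3,3],K,d)[0][:,0]
def circ(c,r,n=40,z=None):
    t=np.linspace(0,2*np.pi,n,endpoint=False)
    return np.c_[c[0]+r*np.cos(t),c[1]+r*np.sin(t),np.full(n,c[2] if z is None else z)]
def save(name,im): cv2.imwrite("pics/"+name+".png",cv2.cvtColor(im,cv2.COLOR_RGB2BGR))
E
python3 - <<'E'
from h import *
a,b=cam("scene"),cam("side")
for n,u,v in [("mid",(317,261),(332,280)),("big",(282.5,346),(288,411)),("sml",(338,362.5),(363.5,435.5)),("stand",(334,184),(351,175)),("cup",(329,172),(344,159)),("jar",(298,293),(310,330)),("spoon",(320,231),(336,237)),("match",(299,231),(307,239)),("shaker",(284,209),(290,212)),("bowl",(341,313),(366,355))]:
    x,e=tri([(a,u),(b,v)]); print(n,x.round(3),np.round(e,4))
for n,l,r in [("mid",(313.5,280),(350.5,280)),("big",(257,411),(318.5,411)),("sml",(345,436),(382.5,436))]:
    print(n,np.linalg.norm(onplane(b,l,.012)-onplane(b,r,.012)))
A=cv2.imread("pics/side0.png");B=cv2.imread("pics/scene0.png")
c=lambda I,x,y,w=66,h=50:cv2.resize(I[y-h//2:y+h//2,x-w//2:x+w//2],(396,300),interpolation=cv2.INTER_CUBIC)
cv2.imwrite("pics/crop0.png",np.vstack([np.hstack([c(A,332,278),c(A,350,180)]),np.hstack([c(A,288,410,80,60),c(A,363,430)])]))
E
```

```text
mid [0.458 0.18  0.006] [0. 0.]
big [0.516 0.58  0.022] [0.0003 0.0003]
sml [0.357 0.614 0.01 ] [0.0008 0.0008]
stand [ 0.436 -0.297  0.018] [0.0009 0.0009]
cup [ 0.469 -0.445 -0.015] [0.0005 0.0005]
jar [0.495 0.382 0.043] [0.002 0.002]
spoon [ 0.465 -0.018 -0.015] [0.0019 0.0019]
match [0.54  0.037 0.02 ] [0.0023 0.0023]
shaker [ 0.595 -0.007  0.081] [0.0012 0.0012]
bowl [ 0.361  0.406 -0.005] [0.0009 0.0009]
mid 0.09781914065899622
big 0.12930527338454648
sml 0.07535920832403958
```

View pics/crop0.png

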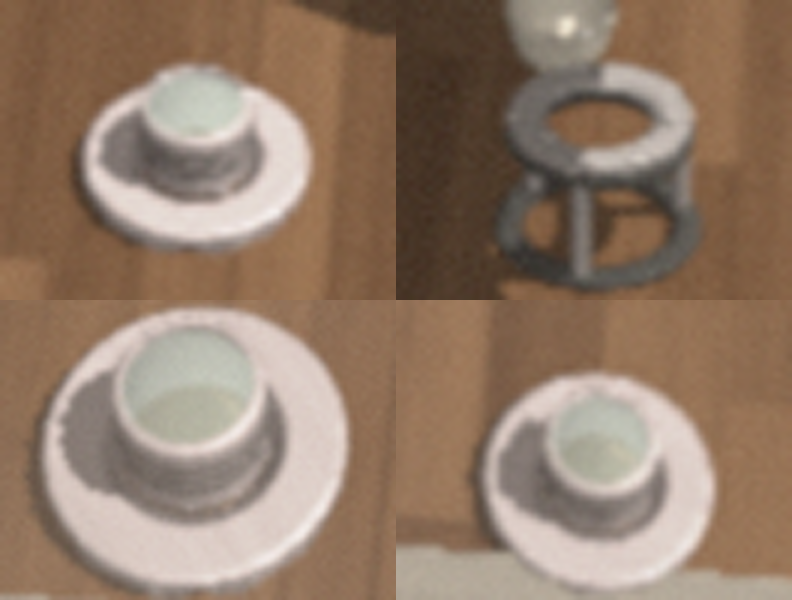

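The crop confirms the mid disc is a lens: its flange is about 98 mm across, centred at side (332,280), at roughly (0.46, 0.18). The stand has its three balls on the ring near side (351,175). The other two flanges are about 129 mm and 75 mm. Next I'll look at the stand from above with the wrist camera.

>>> move_arm([
  [1,[0.032,-0.024,-0.006],[0,0,0]],
  [1,[0.032,-0.024,-0.006],[0,0,0]],
  [1,[0.032,-0.024,-0.006],[0,0,0]],
  [1,[0.032,-0.024,-0.006],[0,0,0]],
  [1,[0.032,-0.024,-0.006],[0,0,0]],
  [1,[0.032,-0.024,-0.006],[0,0,0]],
  [1,[0.032,-0.024,-0.006],[0,0,0]],
  [1,[0.032,-0.024,-0.006],[0,0,0]],
  [1,[0.032,-0.024,-0.006],[0,0,0]],
  [1,[0,0,0],[0,0,0]],
], grip_force=40)

```text
time: 0.98
eef_pos: [0.4138, -0.349, 0.2868]
tcp_rot: [0.988, 0.152, 0.002, -0.0]
contact_force: [-0.5, -0.3, 0.0]
opening: 1.0
finger_force: 0.0
```

Run:
```python
from h import *
s=get_state();print(s["time"],s["eef_pos"],s["tcp_rot"],s["qpos"])
save("w1",read_camera("wrist"))
C=cam("wrist",s)
print(onplane(cam("scene"),(334,184),.076),onplane(cam("side"),(351,175),.076))
print(onplane(cam("scene"),(317,261),.012),onplane(cam("side"),(332,280),.012))
```

```text
0.9833 [ 0.41382231 -0.34899752  0.28680814] [ 9.88363255e-01  1.52102988e-01  1.65873643e-03 -8.11712770e-05] [-0.88948876 -0.05071737  1.84437231  0.00302231  1.34640577  0.37524555]
[ 0.43138925 -0.20344985  0.076     ] [ 0.43175872 -0.21245278  0.076     ]
[0.45759874 0.18699802 0.012     ] [0.4578668  0.18565118 0.012     ]
```

View pics/w1.png

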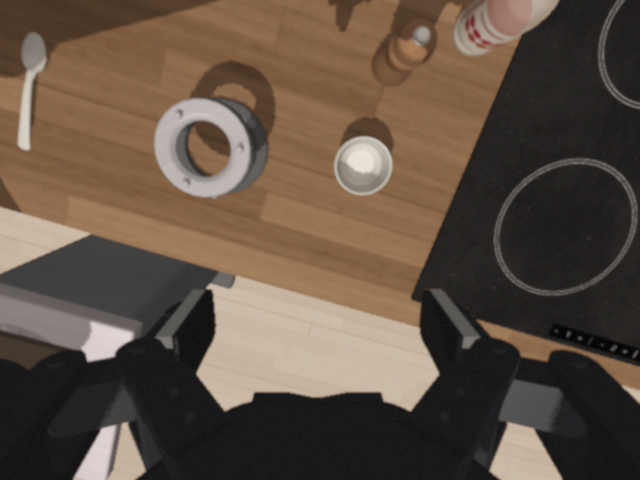

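The wrist picture shows the seat ring near (203,147) with balls at about (179,115), (240,147) and (188,183). The small cup is at (363,165), the pepper mill at (408,48) and the spoon at (30,90). I'll refine the ball positions and check the radius and spacing.

```bash
cat >> h.py <<'E'
def refine(C,im,guess,zc,r,rng=.012):
    """centre of a circle (radius r, height zc) by sum of edge strength normal to it"""
    from scipy.optimize import minimize
    g=cv2.GaussianBlur(cv2.cvtColor(im,cv2.COLOR_RGB2GRAY).astype(np.float32),(0,0),1)
    def f(p,rr=r):
        v=0
        q=[proj(C,circ((p[0],p[1],zc),rr+d,120)) for d in(-.0015,.0015)]
        s=[cv2.remap(g,k[:,0].astype(np.float32),k[:,1].astype(np.float32),1)[:,0] for k in q]
        return -np.mean(np.minimum(np.abs(s[1]-s[0]),40))
    best=min(((f((guess[0]+i,guess[1]+j)),guess[0]+i,guess[1]+j) for i in np.arange(-rng,rng+1e-6,.0015) for j in np.arange(-rng,rng+1e-6,.0015)))
    m=minimize(f,best[1:],method="Nelder-Mead",options=dict(initial_simplex=[np.array(best[1:])+d for d in([0,0],[.001,0],[0,.001])],xatol=1e-5))
    return m.x,m.fun
E
python3 - <<'E'
from h import *
s=get_state();C=cam("wrist",s)
im=cv2.cvtColor(cv2.imread("pics/w1.png"),cv2.COLOR_BGR2RGB)
B=np.array([onplane(C,u,.080)[:2] for u in [(179,115),(240,147),(188,183)]])
# circumcentre
A=2*(B[1:]-B[0]);c=np.linalg.solve(A,(B[1:]**2).sum(1)-(B[0]**2).sum())
d=B-c
print(c,np.linalg.norm(d,axis=1),np.degrees(np.arctan2(d[:,1],d[:,0])))
for z,r in((.076,.048),(.082,.048),(.07,.048)): print(z,refine(C,im,c,z,r))
for n,u in(("scene",(334,184)),("side",(351,175))):print(n)
g=cv2.cvtColor(im,cv2.COLOR_RGB2GRAY)
E
```

```text
[ 0.43229743 -0.22606789] [0.03736038 0.03736038 0.03736038] [ 48.62724713 -69.38095419 169.76776457]
0.076 (array([ 0.43229743, -0.22556789]), np.float64(-40.0))
0.082 (array([ 0.43273568, -0.22676776]), np.float64(-39.73466110229492))
0.07 (array([ 0.4296511 , -0.22218797]), np.float64(-39.99851608276367))
scene
side
```

The balls fit a circle of radius 37.4 mm (expected 38) at 120° spacing, centred near (0.432, -0.226), with one ball at about 49°. I'll take a second view closer to overhead to confirm.

>>> move_arm([
  [1,[0.005,-0.026,0],[0,0,0]],
  [1,[0.005,-0.026,0],[0,0,0]],
  [1,[0.005,-0.026,0],[0,0,0]],
  [1,[0.005,-0.026,0],[0,0,0]],
  [1,[0.005,-0.026,0],[0,0,0]],
  [1,[0,0,0],[0,0,0]],
  [1,[0,0,0],[0,0,0]],
  [1,[0,0,0],[0,0,0]],
  [1,[0,0,0],[0,0,0]],
  [1,[0,0,0],[0,0,0]],
])

```text
time: 1.87
eef_pos: [0.3959, -0.2234, 0.2851]
tcp_rot: [0.989, 0.148, -0.0, -0.0]
contact_force: [-0.6, 0.4, -0.1]
opening: 0.999
finger_force: 0.0
```

```bash
sed -i 's/np.minimum(np.abs(s\[1\]-s\[0\]),40)/np.minimum(np.abs(s[1]-s[0]),90)/' h.py
python3 - <<'E'
from h import *
s=get_state();C=cam("wrist",s);im=read_camera("wrist");save("w2",im)
print(s["eef_pos"],s["tcp_rot"])
for z in(.073,.076,.079): print(z,refine(C,im,(.432,-.226),z,.048))
p=proj(C,[(.432+.038*np.cos(np.radians(a)),-.226+.038*np.sin(np.radians(a)),.080) for a in(49.6,-70.4,169.6)]);print(p)
c=proj(C,[(.432,-.226,.078)])[0].astype(int);print(c)
I=cv2.imread("pics/w2.png")
cv2.imwrite("pics/w2c.png",np.hstack([cv2.resize(I[max(0,c[1]-65):c[1]+65,max(0,c[0]-85):c[0]+85],None,fx=4,fy=4,interpolation=cv2.INTER_CUBIC)]));print(max(0,c[0]-85),max(0,c[1]-65))
E
```

```text
[ 0.39591636 -0.22336072  0.28514642] [ 9.88972110e-01  1.48101681e-01 -2.20752994e-04 -9.41689834e-05]
0.073 (array([ 0.43372784, -0.22060475]), np.float64(-60.20702362060547))
0.076 (array([ 0.43382754, -0.22059355]), np.float64(-58.42108917236328))
0.079 (array([ 0.4339579 , -0.22047561]), np.float64(-53.769371032714844))
[[310.37189636 139.20686489]
 [369.26616221 170.73292412]
 [313.64971191 205.76619741]]
[331 172]
246 107
```

View pics/w2c.png

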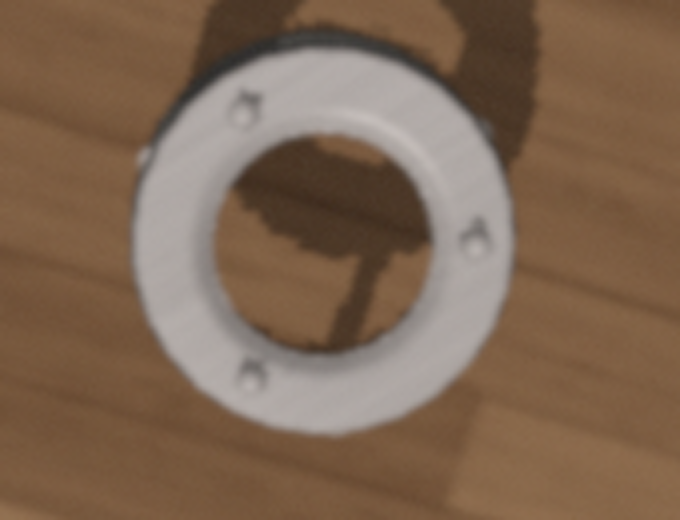

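The crop shows the three balls cleanly, at full-image (307,134), (365,166) and (309,201). I'll take one more view from the other side, on the way to the lens.

>>> move_arm([
  [1,[0.0105,-0.026,0],[0,0,0]],
  [1,[0.0105,-0.026,0],[0,0,0]],
  [1,[0.0105,-0.026,0],[0,0,0]],
  [1,[0.0105,-0.026,0],[0,0,0]],
  [1,[0.0105,-0.026,0],[0,0,0]],
  [1,[0,0,0],[0,0,0]],
  [1,[0,0,0],[0,0,0]],
  [1,[0,0,0],[0,0,0]],
  [1,[0,0,0],[0,0,0]],
  [1,[0,0,0],[0,0,0]],
])

```text
time: 2.75
eef_pos: [0.4079, -0.0836, 0.2853]
tcp_rot: [0.989, 0.148, -0.0, -0.0]
contact_force: [-0.4, 0.3, -1.2]
opening: 1.003
finger_force: 0.0
```

Run:
```python
from h import *
s=get_state();C=cam("wrist",s);im=read_camera("wrist");save("w3",im)
print(s["eef_pos"],s["tcp_rot"],np.abs(s["dq"]).max())
for z in(.070,.076,.082): print(z,refine(C,im,(.434,-.221),z,.048))
print(proj(C,[(.4335,-.221,.076),(.458,.186,.012)]))
print([refine(C,im,(.458,.186),z,.05,.02) for z in(.006,.012,.018)])
a,b=cam("scene"),cam("side")
for n,c in(("scene",a),("side",b)):
    I=read_camera(n)
    print(n,refine(c,I,(.434,-.218),.076,.048,.02),refine(c,I,(.458,.186),.012,.05,.015))
```

```text
[ 0.4079376  -0.08362676  0.28525745] [ 9.88997793e-01  1.47930197e-01 -1.48830124e-04 -3.09255041e-06] 0.0023957780429984064
0.07 (array([ 0.43333525, -0.22240981]), np.float64(-54.936424255371094))
0.076 (array([ 0.43377233, -0.21996595]), np.float64(-56.36955642700195))
0.082 (array([ 0.43423974, -0.21763854]), np.float64(-48.32815933227539))
[[450.4037529  219.73704208]
 [100.1750711   82.38034504]]
[(array([0.46095858, 0.18254809]), np.float64(-53.47739028930664)), (array([0.46090463, 0.17893903]), np.float64(-51.183528900146484)), (array([0.46050058, 0.17514359]), np.float64(-44.87596893310547))]
scene (array([ 0.43287712, -0.21605728]), np.float64(-15.9566011428833)) (array([0.46057159, 0.180884  ]), np.float64(-19.87948989868164))
side (array([ 0.43313951, -0.21862865]), np.float64(-17.330951690673828)) (array([0.46051274, 0.18084406]), np.float64(-24.213043212890625))
```

View pics/w3.png

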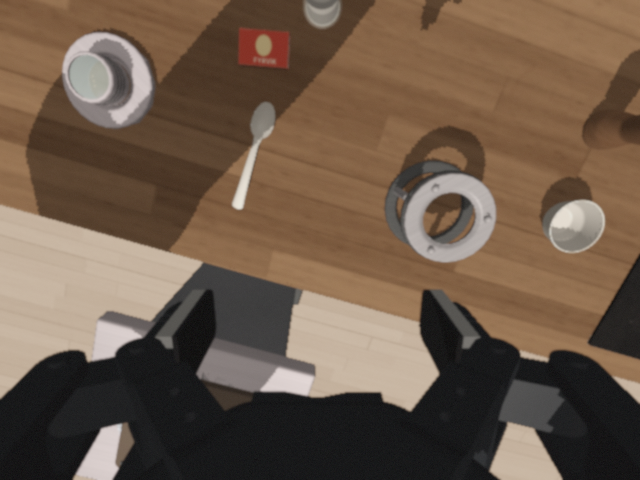

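The picture shows the lens at (108,80), the spoon at (255,155), the matchbox at (264,47) and the stand at (450,217). Views 2 and 3 agree on the stand at (0.4338, -0.2203) with z = 0.076. Next I'll move over the lens.

>>> move_arm([
  [1,[0.0127,-0.0356,0],[0,0,0]],
  [1,[0.0127,-0.0356,0],[0,0,0]],
  [1,[0.0127,-0.0356,0],[0,0,0]],
  [1,[0.0127,-0.0356,0],[0,0,0]],
  [1,[0.0127,-0.0356,0],[0,0,0]],
  [1,[0.0127,-0.0356,0],[0,0,0]],
  [1,[0.0127,-0.0356,0],[0,0,0]],
  [1,[0,0,0],[0,0,0]],
  [1,[0,0,0],[0,0,0]],
  [1,[0,0,0],[0,0,0]],
])

```text
time: 3.73
eef_pos: [0.4195, 0.1814, 0.2851]
tcp_rot: [0.989, 0.149, -0.0, 0.0]
contact_force: [-0.8, -0.9, 0.7]
opening: 1.002
finger_force: 0.0
```

Run:
```python
from h import *
s=get_state();C=cam("wrist",s);im=read_camera("wrist");save("w4",im)
print(s["eef_pos"],s["tcp_rot"],np.abs(s["dq"]).max(),s["qpos"])
for z in(.006,.012,.018): print(z,refine(C,im,(.461,.180),z,.05))
for z in(.038,.044,.05): print(z,refine(C,im,(.461,.180),z,.025))
```

```text
[0.41953813 0.18140636 0.28513252] [ 9.88840357e-01  1.48978474e-01 -2.79217658e-04  2.90815421e-04] 0.034080473434777624 [ 1.85848285e-01 -2.52820987e-01  2.02515677e+00 -5.72494556e-04
  1.36983609e+00  1.45768875e+00]
0.006 (array([0.46051504, 0.17931988]), np.float64(-59.26487731933594))
0.012 (array([0.46071555, 0.17943364]), np.float64(-57.765663146972656))
0.018 (array([0.46072168, 0.17955516]), np.float64(-50.00809097290039))
0.038 (array([0.46023928, 0.17844447]), np.float64(-34.11090087890625))
0.044 (array([0.46009189, 0.1786889 ]), np.float64(-34.65973663330078))
0.05 (array([0.45999126, 0.17918324]), np.float64(-35.00592041015625))
```

The lens is at (0.4606, 0.1794): both views agree, the flange height of 12 mm is consistent, and the collar top is within 1 mm of that. I'll descend around the collar to TCP z ≈ 0.013.

>>> move_arm([
  [1,[0.0064,0.0023,0.032],[0,0,0]],
  [1,[0.0064,0.0023,0.032],[0,0,0]],
  [1,[0.0064,0.0023,0.032],[0,0,0]],
  [1,[0.0064,0.0023,0.032],[0,0,0]],
  [1,[0.0064,0.0023,0.032],[0,0,0]],
  [1,[0.0064,0.0023,0.032],[0,0,0]],
  [1,[0,0,0.03],[0,0,0]],
  [1,[0,0,0.02],[0,0,0]],
  [1,[0,0,0.02],[0,0,0]],
  [1,[0,0,0.01],[0,0,0]],
])

```text
time: 4.62
eef_pos: [0.459, 0.1777, 0.0108]
tcp_rot: [0.989, 0.147, -0.002, 0.0]
contact_force: [-0.1, 0.3, -0.7]
opening: 1.002
finger_force: 0.0
```

>>> move_arm([
  [0.3,[0,0,0],[0,0,0]],
  [0.3,[0,0,0],[0,0,0]],
  [0.3,[0,0,0],[0,0,0]],
  [0.3,[0,0,0],[0,0,0]],
  [0.3,[0,0,0],[0,0,0]],
  [0.3,[0,0,0],[0,0,0]],
  [0.3,[0,0,0],[0,0,0]],
  [0.3,[0,0,0],[0,0,0]],
  [0.3,[0,0,0],[0,0,0]],
  [0.3,[0,0,0],[0,0,0]],
], grip_force=40)

```text
time: 5.45
eef_pos: [0.462, 0.1798, 0.0152]
tcp_rot: [0.989, 0.149, 0.002, 0.0]
contact_force: [0.1, -3.0, 6.3]
opening: 0.567
finger_force: 42.6
```

The lens is gripped, at opening 0.567 and 43 N. Lifting it now.

>>> move_arm([
  [0.3,[0,0,-0.005],[0,0,0]],
  [0.3,[0,0,-0.01],[0,0,0]],
  [0.3,[0,0,-0.02],[0,0,0]],
  [0.3,[0,0,-0.03],[0,0,0]],
  [0.3,[0,0,-0.03],[0,0,0]],
  [0.3,[0,0,-0.03],[0,0,0]],
  [0.3,[0,0,-0.025],[0,0,0]],
  [0.3,[0,0,0],[0,0,0]],
  [0.3,[0,0,0],[0,0,0]],
  [0.3,[0,0,0],[0,0,0]],
])

```text
time: 6.28
eef_pos: [0.4588, 0.1798, 0.1618]
tcp_rot: [0.989, 0.149, -0.001, -0.0]
contact_force: [-0.6, 0.7, -2.4]
opening: 0.574
finger_force: 41.9
```

Run:
```python
from h import *
s=get_state();C=cam("wrist",s);im=read_camera("wrist");save("w5",im)
print(s)
T=R.from_quat(s["tcp_rot"]);p=s["eef_pos"]
for zl in(-.006,0.,.006): # flange top height minus TCP
    x,f=refine(C,im,p,p[2]+zl,.05,.009); print(zl,x-p[:2],f)
```

```text
{'time': 6.2833, 'qpos': array([ 1.67206931e-01, -4.79270259e-02,  2.07695025e+00,  2.49324014e-04,
        1.11548387e+00,  1.43886118e+00]), 'dq': array([-0.00042167,  0.02472488,  0.01951605, -0.00229606,  0.00080719,
        0.00012476]), 'joint_efforts': array([ 3.37816171e-03, -2.76550269e+01, -2.96350855e+01,  2.49264529e-03,
       -3.66710254e-02, -1.90550618e-04]), 'eef_pos': array([0.45884774, 0.17982934, 0.1617672 ]), 'tcp_rot': array([ 9.88842226e-01,  1.48959445e-01, -1.45896432e-03, -8.61664903e-05]), 'contact_force': array([-0.57948123,  0.69999371, -2.44775847]), 'wrist_torque': array([-0.02650528,  0.04913354, -0.03381791]), 'finger_force': 41.944811940193176, 'opening': 0.5744823914447927}
-0.006 [-0.00171138 -0.00029613] -40.92408752441406
0.0 [-0.00122926 -0.00029357] -28.065834045410156
0.006 [ 0.00124587 -0.00239963] -26.849002838134766
```

View pics/w5.png

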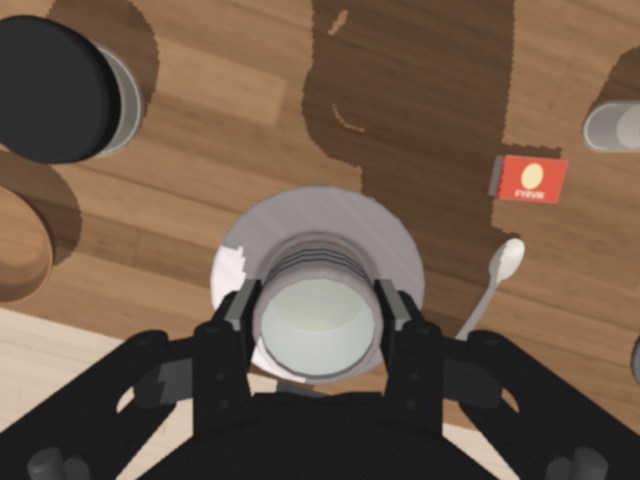

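The lens is held level in the fingers; the flange is centred near (317,285) and sits about 1.5 mm behind the TCP along tool -x. Now I'll carry it over the stand.

>>> move_arm([
  [0.3,[-0.014,0.0375,0],[0,0,0]],
  [0.3,[-0.014,0.0375,0],[0,0,0]],
  [0.3,[-0.014,0.0375,0],[0,0,0]],
  [0.3,[-0.014,0.0375,0],[0,0,0]],
  [0.3,[-0.014,0.0375,0],[0,0,0]],
  [0.3,[-0.014,0.0375,0],[0,0,0]],
  [0.3,[-0.014,0.0375,0],[0,0,0]],
  [0.3,[-0.014,0.0375,0],[0,0,0]],
  [0.3,[-0.014,0.0375,0],[0,0,0]],
  [0.3,[-0.014,0.0375,0],[0,0,0]],
])

```text
time: 7.17
eef_pos: [0.4351, -0.2207, 0.1607]
tcp_rot: [0.989, 0.149, -0.001, -0.002]
contact_force: [0.1, -0.6, -2.6]
opening: 0.568
finger_force: 42.3
```

>>> move_arm([
  [0.3,[0,0,0.01],[0,0,0]],
  [0.3,[0,0,0.01],[0,0,0]],
  [0.3,[0,0,0.01],[0,0,0]],
  [0.3,[0,0,0.01],[0,0,0]],
  [0.3,[0,0,0.005],[0,0,0]],
  [0.3,[0,0,0],[0,0,0]],
  [0.3,[0,0,0],[0,0,0]],
  [0.3,[0,0,0],[0,0,0]],
  [0.3,[0,0,0],[0,0,0]],
  [0.3,[0,0,0],[0,0,0]],
])

```text
time: 8.0
eef_pos: [0.4374, -0.2198, 0.1191]
tcp_rot: [0.989, 0.149, 0.001, 0.001]
contact_force: [0.2, 0.1, -2.6]
opening: 0.571
finger_force: 42.6
```

Run:
```python
from h import *
s=get_state();C=cam("wrist",s);im=read_camera("wrist");save("w6",im)
p=s["eef_pos"];yaw=2*np.arctan2(s["tcp_rot"][1],s["tcp_rot"][0]);R2=np.array([[np.cos(yaw),np.sin(yaw)],[np.sin(yaw),-np.cos(yaw)]])
print(s["time"],p,s["tcp_rot"],s["contact_force"],yaw)
for zl in np.arange(-.012,.001,.002):
    x,f=refine(C,im,p[:2]-.001,p[2]+zl,.05,.006); print(zl.round(3),x,"tool",R2.T@(x-p[:2]),f)
for n in("scene","side"):
    I=read_camera(n);c=cam(n)
    print(n,refine(c,I,p[:2]-.001,p[2]-.004,.05,.012),refine(c,I,(.434,-.220),0.0,.056,.008))
```

```text
8.0 [ 0.43739906 -0.21984869  0.1191415 ] [9.88828204e-01 1.49057384e-01 5.70303530e-04 5.95464531e-04] [ 0.23462185  0.12541937 -2.62955637] 0.29922998064435913
-0.012 [ 0.43603528 -0.21843762] tool [-0.00088721 -0.00175038] -44.657039642333984
-0.01 [ 0.43580125 -0.21987689] tool [-0.00153513 -0.00044406] -45.499168395996094
-0.008 [ 0.43619576 -0.21932877] tool [-0.00099657 -0.00085153] -47.80506896972656
-0.006 [ 0.43566995 -0.21946915] tool [-0.0015404  -0.00087239] -50.58194351196289
-0.004 [ 0.43669926 -0.21921268] tool [-0.00048122 -0.00081404] -50.982276916503906
-0.002 [ 0.43784593 -0.21941257] tool [ 0.00055557 -0.00028501] -40.55070877075195
0.0 [ 0.43941233 -0.22129692] tool [0.00149689 0.00197736] -30.723539352416992
scene (array([ 0.43489764, -0.21484767]), np.float64(-12.771906852722168)) (array([ 0.44316142, -0.2242961 ]), np.float64(-4.124847888946533))
side (array([ 0.43446707, -0.21743834]), np.float64(-15.089839935302734)) (array([ 0.44072186, -0.219717  ]), np.float64(-4.864816665649414))
```

Relative to the stand, the scene, side and wrist cameras all put the lens about (+1.8, +1.1) mm off. I'll correct that and descend gently.

>>> move_arm([
  [0.3,[-0.002,0.0004,0.004],[0,0,0]],
  [0.3,[0,0,0.004],[0,0,0]],
  [0.3,[0,0,0.004],[0,0,0]],
  [0.3,[0,0,0.003],[0,0,0]],
  [0.3,[0,0,0.002],[0,0,0]],
  [0.3,[0,0,0],[0,0,0]],
  [0.3,[0,0,0],[0,0,0]],
  [0.3,[0,0,0],[0,0,0]],
  [0.3,[0,0,0],[0,0,0]],
  [0.3,[0,0,0],[0,0,0]],
])

```text
time: 8.98
eef_pos: [0.4352, -0.2208, 0.1016]
tcp_rot: [0.989, 0.149, 0.0, 0.0]
contact_force: [0.2, 0.3, -2.3]
opening: 0.571
finger_force: 42.6
```

>>> move_arm([
  [0.3,[0,0,0.0005],[0,0,0]],
  [0.3,[0,0,0.0005],[0,0,0]],
  [0.3,[0,0,0.0005],[0,0,0]],
  [0.3,[0,0,0.0005],[0,0,0]],
  [0.3,[0,0,0],[0,0,0]],
  [0.3,[0,0,0],[0,0,0]],
  [0.3,[0,0,0],[0,0,0]],
  [0.3,[0,0,0],[0,0,0]],
  [0.3,[0,0,0],[0,0,0]],
  [0.3,[0,0,0],[0,0,0]],
])

```text
time: 9.82
eef_pos: [0.4351, -0.2207, 0.0993]
tcp_rot: [0.989, 0.149, -0.0, 0.0]
contact_force: [-0.3, 0.4, -2.2]
opening: 0.572
finger_force: 42.5
```

>>> move_arm([
  [0.3,[0,0,0.0005],[0,0,0]],
  [0.3,[0,0,0.0005],[0,0,0]],
  [0.3,[0,0,0],[0,0,0]],
  [0.3,[0,0,0.0005],[0,0,0]],
  [0.3,[0,0,0],[0,0,0]],
  [0.3,[0,0,0],[0,0,0]],
  [0.3,[0,0,0],[0,0,0]],
  [0.3,[0,0,0],[0,0,0]],
  [0.3,[0,0,0],[0,0,0]],
  [0.3,[0,0,0],[0,0,0]],
])

```text
time: 10.65
eef_pos: [0.4351, -0.2207, 0.0979]
tcp_rot: [0.989, 0.149, 0.0, 0.0]
contact_force: [-0.1, 0.2, -1.9]
opening: 0.573
finger_force: 42.6
```

>>> move_arm([
  [0.3,[0,0,0.0005],[0,0,0]],
  [0.3,[0,0,0],[0,0,0]],
  [0.3,[0,0,0.0005],[0,0,0]],
  [0.3,[0,0,0],[0,0,0]],
  [0.3,[0,0,0],[0,0,0]],
  [0.3,[0,0,0],[0,0,0]],
  [0.3,[0,0,0],[0,0,0]],
  [0.3,[0,0,0],[0,0,0]],
  [0.3,[0,0,0],[0,0,0]],
  [0.3,[0,0,0],[0,0,0]],
])

```text
time: 11.48
eef_pos: [0.4351, -0.2207, 0.097]
tcp_rot: [0.989, 0.149, 0.0, 0.0]
contact_force: [-0.9, 0.6, -0.4]
opening: 0.573
finger_force: 42.5
```

>>> move_arm([
  [0.3,[0,0,0.0005],[0,0,0]],
  [0.3,[0,0,0],[0,0,0]],
  [0.3,[0,0,0.0003],[0,0,0]],
  [0.3,[0,0,0],[0,0,0]],
  [0.3,[0,0,0],[0,0,0]],
  [0.3,[0,0,0],[0,0,0]],
  [0.3,[0,0,0],[0,0,0]],
  [0.3,[0,0,0],[0,0,0]],
  [0.3,[0,0,0],[0,0,0]],
  [0.3,[0,0,0],[0,0,0]],
])

```text
time: 12.32
eef_pos: [0.4352, -0.2208, 0.0968]
tcp_rot: [0.989, 0.149, -0.0, 0.0]
contact_force: [-2.1, 1.9, 5.8]
opening: 0.57
finger_force: 43.0
```

Contact was found at TCP z = 0.097, which matches the underside at 82 mm. I'll ease off slightly and turn the lens about its own axis under light pressure.

>>> move_arm([
  [0.3,[0,-4e-05,-0.0002],[0,0,-0.025]],
  [0.3,[0,-4e-05,0],[0,0,-0.025]],
  [0.3,[0,-4e-05,0],[0,0,-0.025]],
  [0.3,[0,-4e-05,0],[0,0,-0.025]],
  [0.3,[0,-4e-05,0],[0,0,-0.025]],
  [0.3,[0,-4e-05,0],[0,0,-0.025]],
  [0.3,[0,-4e-05,0],[0,0,-0.025]],
  [0.3,[0,-4e-05,0],[0,0,-0.025]],
  [0.3,[0,0,0],[0,0,0]],
  [0.3,[0,0,0],[0,0,0]],
])

```text
time: 13.15
eef_pos: [0.4353, -0.2207, 0.0968]
tcp_rot: [0.969, 0.248, 0.0, 0.001]
contact_force: [0.4, 0.1, 5.2]
opening: 0.572
finger_force: 43.2
```

>>> move_arm([
  [0.3,[0,-4e-05,0],[0,0,-0.025]],
  [0.3,[0,-4e-05,0],[0,0,-0.025]],
  [0.3,[0,-4e-05,0],[0,0,-0.025]],
  [0.3,[0,-4e-05,0],[0,0,-0.025]],
  [0.3,[0,-4e-05,0],[0,0,-0.025]],
  [0.3,[0,-4e-05,0],[0,0,-0.025]],
  [0.3,[0,-4e-05,0],[0,0,-0.025]],
  [0.3,[0,-4e-05,0],[0,0,-0.025]],
  [0.3,[0,0,0],[0,0,0]],
  [0.3,[0,0,0],[0,0,0]],
])

```text
time: 13.98
eef_pos: [0.4351, -0.2204, 0.0967]
tcp_rot: [0.939, 0.344, 0.0, 0.001]
contact_force: [0.2, 0.5, 6.7]
opening: 0.575
finger_force: 43.2
```

>>> move_arm([
  [0.3,[0,-4e-05,0],[0,0,-0.025]],
  [0.3,[0,-4e-05,0],[0,0,-0.025]],
  [0.3,[0,-4e-05,0],[0,0,-0.025]],
  [0.3,[0,-4e-05,0],[0,0,-0.025]],
  [0.3,[0,-4e-05,0],[0,0,-0.025]],
  [0.3,[0,-4e-05,0],[0,0,-0.025]],
  [0.3,[0,-4e-05,0],[0,0,-0.025]],
  [0.3,[0,-4e-05,0],[0,0,-0.025]],
  [0.3,[0,0,0],[0,0,0]],
  [0.3,[0,0,0],[0,0,0]],
])

```text
time: 14.82
eef_pos: [0.4349, -0.2202, 0.0967]
tcp_rot: [0.9, 0.436, 0.0, 0.001]
contact_force: [0.5, 0.2, 4.8]
opening: 0.575
finger_force: 43.2
```

>>> move_arm([
  [0.3,[0,-4e-05,0],[0,0,-0.025]],
  [0.3,[0,-4e-05,0],[0,0,-0.025]],
  [0.3,[0,-4e-05,0],[0,0,-0.025]],
  [0.3,[0,-4e-05,0],[0,0,-0.025]],
  [0.3,[0,-4e-05,0],[0,0,-0.025]],
  [0.3,[0,-4e-05,0],[0,0,-0.025]],
  [0.3,[0,-4e-05,0],[0,0,-0.025]],
  [0.3,[0,-4e-05,0],[0,0,-0.025]],
  [0.3,[0,0,0],[0,0,0]],
  [0.3,[0,0,0],[0,0,0]],
])

```text
time: 15.65
eef_pos: [0.4347, -0.22, 0.0967]
tcp_rot: [0.852, 0.523, 0.0, 0.001]
contact_force: [0.5, -0.3, 5.2]
opening: 0.577
finger_force: 43.2
```

>>> move_arm([
  [0.3,[0,-4e-05,0],[0,0,-0.025]],
  [0.3,[0,-4e-05,0],[0,0,-0.025]],
  [0.3,[0,-4e-05,0],[0,0,-0.025]],
  [0.3,[0,-4e-05,0],[0,0,-0.025]],
  [0.3,[0,-4e-05,0],[0,0,-0.025]],
  [0.3,[0,-4e-05,0],[0,0,-0.025]],
  [0.3,[0,-4e-05,0],[0,0,-0.025]],
  [0.3,[0,-4e-05,0],[0,0,-0.025]],
  [0.3,[0,0,0],[0,0,0]],
  [0.3,[0,0,0],[0,0,0]],
])

```text
time: 16.48
eef_pos: [0.4344, -0.2199, 0.0967]
tcp_rot: [0.796, 0.606, 0.0, 0.001]
contact_force: [0.6, -0.2, 5.9]
opening: 0.574
finger_force: 43.2
```

>>> move_arm([
  [0.3,[0,-4e-05,0],[0,0,-0.025]],
  [0.3,[0,-4e-05,0],[0,0,-0.025]],
  [0.3,[0,-4e-05,0],[0,0,-0.025]],
  [0.3,[0,-4e-05,0],[0,0,-0.025]],
  [0.3,[0,-4e-05,0],[0,0,-0.025]],
  [0.3,[0,-4e-05,0],[0,0,-0.025]],
  [0.3,[0,-4e-05,0],[0,0,-0.025]],
  [0.3,[0,-4e-05,0],[0,0,-0.025]],
  [0.3,[0,0,0],[0,0,0]],
  [0.3,[0,0,0],[0,0,0]],
])

```text
time: 17.32
eef_pos: [0.4339, -0.2197, 0.0967]
tcp_rot: [0.731, 0.682, -0.0, 0.0]
contact_force: [0.1, 0.7, 5.4]
opening: 0.578
finger_force: 43.2
```

>>> move_arm([
  [0.3,[0,-4e-05,0],[0,0,-0.025]],
  [0.3,[0,-4e-05,0],[0,0,-0.025]],
  [0.3,[0,-4e-05,0],[0,0,-0.025]],
  [0.3,[0,-4e-05,0],[0,0,-0.025]],
  [0.3,[0,-4e-05,0],[0,0,-0.025]],
  [0.3,[0,-4e-05,0],[0,0,-0.025]],
  [0.3,[0,-4e-05,0],[0,0,-0.025]],
  [0.3,[0,-4e-05,0],[0,0,-0.025]],
  [0.3,[0,0,0],[0,0,0]],
  [0.3,[0,0,0],[0,0,0]],
])

```text
time: 18.15
eef_pos: [0.4334, -0.2197, 0.0958]
tcp_rot: [0.66, 0.751, 0.0, 0.0]
contact_force: [2.8, -1.8, -1.0]
opening: 0.575
finger_force: 42.7
```

It has started to drop at yaw ≈ 1.70: z is down 0.9 mm and the force has gone. I'll follow it down gently.

>>> move_arm([
  [0.3,[0,0,0.0003],[0,0,0]],
  [0.3,[0,0,0],[0,0,0]],
  [0.3,[0,0,0.0003],[0,0,0]],
  [0.3,[0,0,0],[0,0,0]],
  [0.3,[0,0,0.0003],[0,0,0]],
  [0.3,[0,0,0],[0,0,0]],
  [0.3,[0,0,0],[0,0,0]],
  [0.3,[0,0,0],[0,0,0]],
  [0.3,[0,0,0],[0,0,0]],
  [0.3,[0,0,0],[0,0,0]],
])

```text
time: 18.98
eef_pos: [0.4335, -0.2197, 0.0956]
tcp_rot: [0.66, 0.751, -0.0, 0.0]
contact_force: [0.2, -3.0, 2.1]
opening: 0.571
finger_force: 42.9
```

Run:
```python
from h import *
s=get_state();print(s["eef_pos"],s["tcp_rot"],s["contact_force"],s["wrist_torque"],s["qpos"])
```

```text
[ 0.43350195 -0.21974156  0.09557071] [ 6.60460389e-01  7.50860838e-01 -1.87902656e-05  2.77384622e-04] [ 0.15738033 -3.03122938  2.14704904] [-0.30467414 -0.41389155 -0.1087632 ] [-6.78246959e-01  2.92006966e-02  2.13722131e+00 -7.43161161e-05
  9.74618022e-01 -8.06138020e-01]
```

The lens bears on the groove flanks after a drop of about 1.2 mm, and the torque suggests I turned slightly past centre. I'll turn back 0.03 rad while following down.

>>> move_arm([
  [0.3,[0,1e-05,0],[0,0,0.01]],
  [0.3,[0,1e-05,0],[0,0,0.01]],
  [0.3,[0,1e-05,0],[0,0,0.01]],
  [0.3,[0,0,0],[0,0,0]],
  [0.3,[0,0,0],[0,0,0]],
  [0.3,[0,0,0],[0,0,0]],
  [0.3,[0,0,0],[0,0,0]],
  [0.3,[0,0,0],[0,0,0]],
  [0.3,[0,0,0],[0,0,0]],
  [0.3,[0,0,0],[0,0,0]],
])

```text
time: 19.82
eef_pos: [0.4333, -0.2194, 0.0952]
tcp_rot: [0.672, 0.741, 0.0, -0.0]
contact_force: [1.2, -1.3, 0.7]
opening: 0.569
finger_force: 43.0
```

Run:
```python
from h import *
s=get_state();print(s["eef_pos"],s["tcp_rot"],s["contact_force"],s["wrist_torque"])
```

```text
[ 0.43328097 -0.21935364  0.09517094] [ 6.71610868e-01  7.40904027e-01  7.57449160e-05 -2.42070347e-04] [ 1.17679977 -1.30132544  0.70189578] [-0.04886726 -0.37473634 -0.07655359]
```

Right direction. Continuing.

>>> move_arm([
  [0.3,[0,1e-05,0.0004],[0,0,0.01]],
  [0.3,[0,1e-05,0.0004],[0,0,0.01]],
  [0.3,[0,0,0.0004],[0,0,0]],
  [0.3,[0,0,0],[0,0,0]],
  [0.3,[0,0,0],[0,0,0]],
  [0.3,[0,0,0],[0,0,0]],
  [0.3,[0,0,0],[0,0,0]],
  [0.3,[0,0,0],[0,0,0]],
  [0.3,[0,0,0],[0,0,0]],
  [0.3,[0,0,0],[0,0,0]],
])

```text
time: 20.65
eef_pos: [0.4335, -0.2196, 0.0942]
tcp_rot: [0.679, 0.734, -0.0, 0.0]
contact_force: [2.1, -2.0, 2.3]
opening: 0.574
finger_force: 43.0
```

Run:
```python
from h import *
s=get_state();print(s["eef_pos"],s["tcp_rot"],s["contact_force"],s["wrist_torque"])
```

```text
[ 0.43346688 -0.21963141  0.09417308] [ 6.79009627e-01  7.34129353e-01 -7.50129303e-07  1.35366771e-04] [ 2.05784215 -1.97282622  2.31618197] [-0.212842   -0.38730981 -0.07549573]
```

>>> move_arm([
  [0.3,[-0.0002,0.0002,0.0003],[0,0,0.01]],
  [0.3,[-0.0002,0.0002,0.0003],[0,0,0.005]],
  [0.3,[0,0,0],[0,0,0]],
  [0.3,[0,0,0],[0,0,0]],
  [0.3,[0,0,0],[0,0,0]],
  [0.3,[0,0,0],[0,0,0]],
  [0.3,[0,0,0],[0,0,0]],
  [0.3,[0,0,0],[0,0,0]],
  [0.3,[0,0,0],[0,0,0]],
  [0.3,[0,0,0],[0,0,0]],
])

```text
time: 21.48
eef_pos: [0.4337, -0.2199, 0.0938]
tcp_rot: [0.684, 0.729, -0.0, -0.0]
contact_force: [-0.9, -0.7, 5.3]
opening: 0.569
finger_force: 43.2
```

Run:
```python
from h import *
s=get_state();print(s["eef_pos"],s["tcp_rot"],s["contact_force"],s["wrist_torque"])
```

```text
[ 0.43369865 -0.219936    0.09378957] [ 6.84222524e-01  7.29273213e-01 -2.76999902e-04 -2.04768075e-04] [-0.90264246 -0.72852145  5.30810714] [-0.15663918  0.11406791  0.13143515]
```

z has dropped 3.0 mm, with the torque near zero and reversed, so it is close to bedded. I'll ease the pressure, release, and retreat upwards.

>>> move_arm([
  [0.3,[0,0,-0.0004],[0,0,0]],
  [0.3,[0,0,0],[0,0,0]],
  [0.65,[0,0,0],[0,0,0]],
  [0.75,[0,0,0],[0,0,0]],
  [1,[0,0,0],[0,0,0]],
  [1,[0,0,0],[0,0,0]],
  [1,[0,0,0],[0,0,0]],
  [1,[0,0,0],[0,0,0]],
  [1,[0,0,0],[0,0,0]],
  [1,[0,0,0],[0,0,0]],
])

```text
time: 22.32
eef_pos: [0.4338, -0.2199, 0.0939]
tcp_rot: [0.685, 0.729, 0.0, -0.0]
contact_force: [-0.9, 0.6, -0.2]
opening: 0.996
finger_force: 0.0
```

>>> move_arm([
  [1,[0,0,-0.01],[0,0,0]],
  [1,[0,0,-0.01],[0,0,0]],
  [1,[0,0,-0.02],[0,0,0]],
  [1,[0,0,-0.02],[0,0,0]],
  [1,[0,0,-0.02],[0,0,0]],
  [1,[0,0,-0.02],[0,0,0]],
  [1,[0,0,-0.02],[0,0,0]],
  [0.0,[0,0,0],[0,0,0]],
  [0.0,[0,0,0],[0,0,0]],
  [0.0,[0,0,0],[0,0,0]],
])

```text
time: 23.15
eef_pos: [0.4336, -0.2197, 0.2137]
tcp_rot: [0.684, 0.729, 0.0, -0.0]
contact_force: [0.6, 0.6, 0.1]
opening: 0.606
finger_force: 0.0
```

Run:
```python
from h import *
s=get_state();C=cam("wrist",s);im=read_camera("wrist");save("w7",im)
print(s["time"],s["eef_pos"],s["tcp_rot"],s["contact_force"])
for z in(.084,.0907,.097): print(z,refine(C,im,(.4338,-.2203),z,.05,.008))
for z in(.1227,): print(z,refine(C,im,(.4338,-.2203),z,.025,.008))
for n in("scene","side"):
    I=read_camera(n);save(n+"7",I);c=cam(n)
    for z in (.0907,.094):print(n,z,refine(c,I,(.433,-.2175),z,.05,.012))
I=cv2.imread("pics/side7.png")[130:220,290:410];cv2.imwrite("pics/side7c.png",cv2.resize(I,None,fx=6,fy=6,interpolation=2))
```

```text
23.15 [ 0.43356228 -0.21966223  0.21368732] [ 6.84485464e-01  7.29026490e-01  3.93189107e-07 -1.65283764e-04] [0.58240113 0.58072715 0.08846949]
0.084 (array([ 0.43375922, -0.22167738]), np.float64(-78.10074615478516))
0.0907 (array([ 0.43384786, -0.21996367]), np.float64(-73.23123931884766))
0.097 (array([ 0.43343337, -0.22060284]), np.float64(-44.96077346801758))
0.1227 (array([ 0.43330473, -0.2205521 ]), np.float64(-44.07515335083008))
scene 0.0907 (array([ 0.43383522, -0.2186519 ]), np.float64(-16.428653717041016))
scene 0.094 (array([ 0.43387102, -0.21349761]), np.float64(-16.538684844970703))
side 0.0907 (array([ 0.43384801, -0.22036288]), np.float64(-19.386953353881836))
side 0.094 (array([ 0.43364989, -0.21535516]), np.float64(-19.611995697021484))
```

View pics/w7.png

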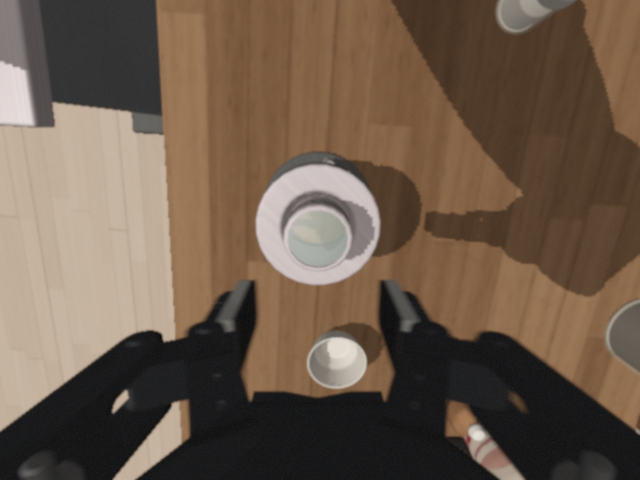

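The lens sits on the stand, its flange centred near (318,223), which maps to (0.4338, -0.220), right over the stand. The cup at (337,360) is untouched. Now a light press on top with shut fingers to bed it and check its height.

>>> move_arm([
  [0,[-0.0006,0,0],[0,0,0]],
  [0,[0,0,0],[0,0,0]],
  [0,[0,0,0.01],[0,0,0]],
  [0,[0,0,0.02],[0,0,0]],
  [0,[0,0,0.02],[0,0,0]],
  [0,[0,0,0.02],[0,0,0]],
  [0,[0,0,0.01],[0,0,0]],
  [0,[0,0,0.005],[0,0,0]],
  [0,[0,0,0],[0,0,0]],
  [0,[0,0,0],[0,0,0]],
])

```text
time: 24.13
eef_pos: [0.4342, -0.2208, 0.1293]
tcp_rot: [0.684, 0.729, 0.0, 0.0]
contact_force: [-0.7, -1.3, 0.5]
opening: -0.002
finger_force: 0.0
```

>>> move_arm([
  [0,[0,0,0.001],[0,0,0]],
  [0,[0,0,0.001],[0,0,0]],
  [0,[0,0,0.001],[0,0,0]],
  [0,[0,0,0.0005],[0,0,0]],
  [0,[0,0,0.0005],[0,0,0]],
  [0,[0,0,0],[0,0,0]],
  [0,[0,0,0],[0,0,0]],
  [0,[0,0,0],[0,0,0]],
  [0,[0,0,0],[0,0,0]],
  [0,[0,0,0],[0,0,0]],
])

```text
time: 24.97
eef_pos: [0.4339, -0.2205, 0.1249]
tcp_rot: [0.684, 0.729, 0.0, -0.0]
contact_force: [-1.0, -0.9, -0.0]
opening: -0.004
finger_force: 0.0
```

>>> move_arm([
  [0,[0,0,0.0004],[0,0,0]],
  [0,[0,0,0.0004],[0,0,0]],
  [0,[0,0,0.0004],[0,0,0]],
  [0,[0,0,0.0004],[0,0,0]],
  [0,[0,0,0.0004],[0,0,0]],
  [0,[0,0,0],[0,0,0]],
  [0,[0,0,0],[0,0,0]],
  [0,[0,0,0],[0,0,0]],
  [0,[0,0,0],[0,0,0]],
  [0,[0,0,0],[0,0,0]],
])

```text
time: 25.8
eef_pos: [0.4339, -0.2205, 0.123]
tcp_rot: [0.684, 0.729, 0.0, 0.0]
contact_force: [0.3, 0.2, -0.1]
opening: -0.002
finger_force: 0.0
```

>>> move_arm([
  [0,[0,0,0.0003],[0,0,0]],
  [0,[0,0,0.0003],[0,0,0]],
  [0,[0,0,0],[0,0,0]],
  [0,[0,0,0],[0,0,0]],
  [0,[0,0,0],[0,0,0]],
  [0,[0,0,0],[0,0,0]],
  [0,[0,0,0],[0,0,0]],
  [0,[0,0,0],[0,0,0]],
  [0,[0,0,0],[0,0,0]],
  [0,[0,0,0],[0,0,0]],
])

```text
time: 26.63
eef_pos: [0.4339, -0.2206, 0.1224]
tcp_rot: [0.684, 0.729, -0.0, 0.0]
contact_force: [0.1, 1.0, 1.1]
opening: -0.004
finger_force: 0.7
```

Contact is at 0.1224–0.123 and the fully seated top should be at 0.1227, so it agrees. A light press of several newtons next, then retreat.

>>> move_arm([
  [0,[0,0,0.0003],[0,0,0]],
  [0,[0,0,0.0003],[0,0,0]],
  [0,[0,0,0.0003],[0,0,0]],
  [0,[0,0,0],[0,0,0]],
  [0,[0,0,0],[0,0,0]],
  [0,[0,0,0],[0,0,0]],
  [0,[0,0,0],[0,0,0]],
  [0,[0,0,0],[0,0,0]],
  [0,[0,0,0],[0,0,0]],
  [0,[0,0,0],[0,0,0]],
])

```text
time: 27.47
eef_pos: [0.4341, -0.2207, 0.1223]
tcp_rot: [0.684, 0.729, -0.0, 0.0]
contact_force: [-1.6, 1.8, 5.7]
opening: 0.004
finger_force: 2.9
```

>>> move_arm([
  [0,[0,0,-0.001],[0,0,0]],
  [0,[0,0,-0.002],[0,0,0]],
  [0,[0,0,-0.01],[0,0,0]],
  [0,[0,0,-0.02],[0,0,0]],
  [0,[0,0,-0.02],[0,0,0]],
  [0,[0,0,-0.02],[0,0,0]],
  [0,[0,0,-0.02],[0,0,0]],
  [0,[0,0,0],[0,0,0]],
  [0,[0,0,0],[0,0,0]],
  [0,[0,0,0],[0,0,0]],
])

```text
time: 28.3
eef_pos: [0.4334, -0.2202, 0.2136]
tcp_rot: [0.685, 0.729, -0.0, -0.001]
contact_force: [-0.2, -0.1, 0.2]
opening: -0.002
finger_force: 0.0
```

Run:
```python
from h import *
s=get_state();C=cam("wrist",s);im=read_camera("wrist");save("w8",im)
print(s["time"],s["eef_pos"],s["contact_force"])
for z in(.0907,.088): print(z,refine(C,im,(.4338,-.2203),z,.05,.008))
A=cv2.imread("pics/w8.png");save("side8",read_camera("side"));B=cv2.imread("pics/side8.png")
cv2.imwrite("pics/fin.png",np.hstack([cv2.resize(A[140:300,230:406],(396,360),interpolation=2),cv2.resize(B[140:205,315:386],(396,360),interpolation=2)]))
```

```text
28.3 [ 0.43342897 -0.22018501  0.21358784] [-0.18975615 -0.08243181  0.18322649]
0.0907 (array([ 0.43382116, -0.22014451]), np.float64(-69.21276092529297))
0.088 (array([ 0.43388595, -0.2205503 ]), np.float64(-74.27420806884766))
```

View pics/fin.png

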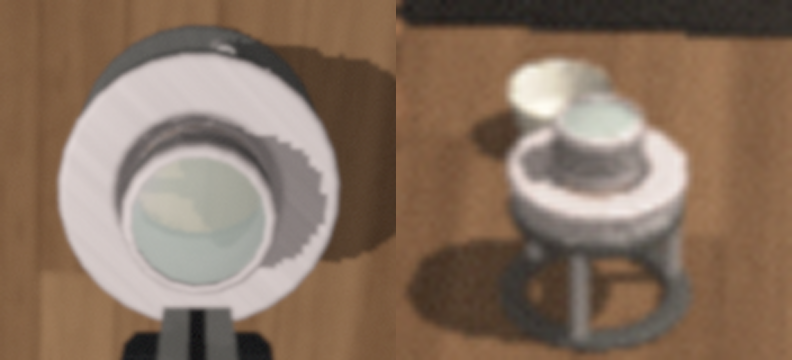

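The final crops show the lens level and centred on the stand, with the fingers clear and the cup in place. The press was stiff at z = 0.1223 under 5.7 N, which is the fully seated height. Handing in.

```bash
python3 -c "
from plant import *
print(sign_off())"
```

```text
the job is handed in; nothing more can be done
None
```

The middle-sized lens is on its stand, centred and level, with its top at the fully seated height under a light press; I saw no bystander disturbed and handed the job in after about 28 s, but sign-off gave no verdict.

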